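# Clamp a putter's face insert in the gluing jig and hold the squeeze

## Robot

A 7-joint arm with a two-finger parallel gripper is mounted at the origin on a cart in front of the work surface, level with it; the furniture and walls round the work are solid. World frame = base frame: x ahead of the robot, y to its left, z up, the work surface at z = 0. Lengths are in m, angles in rad, forces in N, time in s.
With the tool pointing down it reaches from about 0.425 to 0.925 m from the base axis. Payload 6.8 kg.
Tool frame: the origin (TCP) lies midway between the tips of the shut fingers; the grasp point (between the pads) lies 19 mm behind it; z points along the fingers, y is the line along which they close (so a half turn about z gives the same grasp; the last joint's range is limited). The gripper opens to 88 mm and grips with 3 to 60 N. Pads are 20 mm wide; open, the fingers measure 115 mm over their backs; the gripper's body (75 mm by 178 mm) begins 61 mm behind the grasp point.
Start: joints at [-1.263, 0.477, 0.022, 1.555, -0.011, 1.109, -0.083], TCP at [0.273, 0.618, 0.223] pointing down, gripper open.
Joint ranges: [-2.96, 2.96], [-0.34, 2.1], [-1.41, 1.46], [0.24, 2.44], [-1.37, 4.51], [0.17, 1.92], [-2.96, 2.96]. Speed limits (rad/s): [2.39, 2.39, 3.14, 3.14, 3.14, 3.14, 3.14].

## Interface

Orientations are given as a 3x3 rotation matrix whose columns are the frame's x, y, z axes.
In Python, from plant import r, viewer, ticket gives the robot as it stands (r), with the cameras (viewer) and the job (ticket).
- The arm moves only by the shell command python3 jog.py FILE [OPENING], which reads ROWS from the file FILE. ROWS is a JSON list of rows, 1 to 5 of them, each of 4 numbers: dx, dy, dz in m, then a turn about the tool's z in rad; each row is the pose to reach, as a shift and turn from the pose commanded when the command began, along the tool's axes at that moment; what a row does not reach only later rows make up. A row lasts 1/8 s, in which the tool goes at most 0.0625 m and 0.188 rad, less where a joint would pass 70% of its speed; a pose out of reach is approached as far as the arm can. OPENING is the finger opening in m, set as the command begins (- or left out keeps the last). The fingers move at their own pace and stop on an object; the grip force is fixed at half the most. Time passes only in rows, so rows that do not move let the fingers close. It prints the time, the measured TCP pose, the force, the opening and the grip force at its end. Input that does not fit is refused with a message, and nothing moves.
- r.read_state(): the state, without advancing time (a new reading comes with each control period).
- viewer.read_camera(name): name is "scene" or "top" or "wrist"; returns a dict with "pixels" (384x512x3 uint8, blue, green, red), "intrinsics" (3x3 intrinsics, pixels), "rvec" (rotation vector, rad) and "tvec" (3), from world to camera coordinates, as OpenCV has them. Camera axes: x right, y down, z forward; pixel columns grow to the right and rows downward; lengths in m; the calibration is good to about 2 mm. A picture is of the moment at which its call begins. There is no depth.
- ticket.job_done(): hands the job in; it is judged then, once.
The state is a dict: "clock": time; "q": joint angles; "qd": joint speeds; "joint_efforts": joint torques, N m; "position": TCP position; "ee_rot": TCP orientation; "contact_force": force on the tool from outside, world axes, zero at the start; "wrist_torque": the same for the moment, N m; "width": finger opening in m; "grip_force": force on a finger pad.
Only numpy, scipy, OpenCV 4.12 (cv2) and the standard library are available. Lean on these libraries where they do the work, as an engineer would, in place of code of your own. Each camera call takes 0.05 s, during which the arm holds its last target. There are 200 camera calls.

## Task

Press the freshly glued face insert of the putter head: push the head's bore down over the spigot of the gluing jig until its sole lies flat on the rest, insert towards the bar clamp's moving jaw, and let go. Then pump the clamp's trigger - never pushing the jaw or bar itself - until the jaw closes on the insert and nips the head against the back jaw. Finish still gripping trigger and handle together, with a gentle squeeze that keeps about 30 N on the insert (70 N would crush it); leave the two glue tubes and the sanding block where they are.

Things in the scene. Friction and masses are not known exactly. Their poses are not given: they have to be found in the camera images.
- putter_head: Steel T-shaped putter head, loose, 0.26-0.40 kg, sole down. Origin: axis of its 14 mm through bore, at the sole; +x to the face, z up. Tail block (grasp here): x -15 to 19 mm, y +-22 (44 wide, flat sides), z 0-24; rounded nose behind it to x -24; face blade x 19-35, y +-46, z 0-24; the bore goes on up through a hosel collar, 20 mm outside, z 24-38.
- face_insert (a point): Middle of the outer face of the aluminium insert (56 x 16 mm, 1.5 mm proud) in the head's face: 36.5 mm from the bore's axis along the head's +x, 12 mm above the sole.
- glue_jig: Plywood board 212 x 160 x 16 mm, fixed, a one-hand bar clamp screwed on it, on its side. Origin on the bench under the bar; +x from clamp body to moving jaw, +y to the work between the jaws. In mm: board x -76 to 136, y -31 to 129; bar 10 thick at y 0, z 25-45, in a rail x -60 to 44, y +-9; clamp body x -62 to -3, y -30 to 50, top z 51; handle and trigger beyond the board at -y. All under 60.
- spigot_seat (a point): Foot of the spigot on the wooden rest (44 x 52 mm), 23 mm above the bench, at jig (25.2, 65) mm, axes as the jig's. A head fully home has its origin here (play 2 mm) and its x along the jig's x; its nose is then 1.2 mm from the back jaw.
- spigot_tip (a point): Top of the upright steel spigot, 59.5 mm above the bench, 36.5 mm above its foot; 10 mm thick, the last 6.5 mm a cone down to 4 mm.
- back_jaw: Fixed jaw of the clamp, black arm with rubber pad, part of the jig (its origin is the jig's origin, not the pad). Pad face at jig x 0 looking to +x, y 51-85 mm, z 24-46; arm x -19 to -3, y 30-96, top z 49.
- clamp_jaw: Moving jaw with its toothed bar, slides along jig x in its rail with 2-4 N drag. Origin: at the jig's origin when fully open (96 mm between the pads), shifting to the jig's -x as it closes; starts 0 to 12 mm closed, meets the insert of a seated head at about 35 mm. Its arm is at jig x 99-124 mm (fully open), y -10 to 95, top z 49.
- jaw_pad (a point): Middle of the moving jaw's rubber pad face (34 x 21 mm, looks to the jig's -x), 35 mm above the bench, at jig y 65 mm.
- handle: Fixed pistol handle of the clamp (its origin is the jig's origin). Black bar, jig x -60 to -44 mm (16 thick), y -24 to -130, z 20-50, free bench below and round it.
- handle_back (a point): Middle of the handle's rear face, where one finger goes: jig (-60, -76, 35) mm; the face looks to jig -x.
- trigger: Black trigger in front of the handle, 12 mm thick, z 21-49 mm, out to jig y -111. Origin on its upright hinge at jig (-21, 36, 35) mm. Turned +0.15 rad about z against the jig at rest, -0.10 rad fully squeezed; a spring returns it. Force on the trigger pad and jaw force on the work, in N: 9 gives 25, 12 gives 33, 16 gives 40, 20 gives 48. Let go, the squeeze is gone.
- trigger_pad (a point): Middle of the trigger's front face, for the other finger: jig (2, -74, 35) mm at rest, (-26, -76) squeezed, so handle plus trigger measure 62, then 34 mm. Needs 2-5 N while the jaw runs free. A pawl drives the bar: a full stroke closes the jaw one tooth, 6.8 mm; let right back it takes the next and stop pawls keep the bar. With the jaw on the work it stops part way, at about 50 mm.
- glue_tube: White-and-red glue tube, 43 x 146 x 29 mm, loose; leave it. Origin at its middle, underside.
- hardener_tube: Blue hardener tube, 37 x 136 x 29 mm, loose; leave it. Origin at its middle, underside.
- sanding_block: Brown sanding block, 58 x 98 x 28 mm, loose; leave it. Origin at its middle, underside.

How it is judged:
On the way, in this order (a step that is already met when the one before it is completed fails the run):
1. the head stands on the spigot, sole flat on the rest, insert towards the moving jaw, and is let go while the jaw is still open (horizontal distance between putter_head and spigot_seat below 0.004 m and z of putter_head in the frame of spigot_seat below 0.003 m and angle between putter_head's own z axis and vertical below 0.06 rad and x of face_insert in the frame of spigot_seat above 0.033 m and contact force between each of the fingers, clamp_jaw and putter_head below 0.3 N), for 0.2 s.
2. the jaw, driven by the trigger, touches the insert (contact force between clamp_jaw and putter_head above 3 N and contact force between the fingers and trigger above 1 N), for 0.1 s.
At the end, for the whole second after the job is handed in: Head on the spigot within 4 mm, sole within 3 mm of the rest, level, insert to the moving jaw, in line with the jig to 0.12 rad; jaw on head 12 to 60 N, head on back jaw over 5 N; fingers not on the head, pressing the trigger over 2 N and the handle over 1 N; jaw still (contact force between clamp_jaw and putter_head between 12 and 60 N and contact force between back_jaw and putter_head above 5 N and contact force between the fingers and trigger above 2 N and contact force between the fingers and handle above 1 N and contact force between the fingers and putter_head below 0.3 N and horizontal distance between putter_head and spigot_seat below 0.004 m and z of putter_head in the frame of spigot_seat below 0.003 m and angle between putter_head's own z axis and vertical below 0.06 rad and angle between the x axis of putter_head and the x axis of glue_jig, either way round below 0.12 rad and x of face_insert in the frame of spigot_seat above 0.03 m and linear speed of clamp_jaw below 0.005 m/s); the arm keeps its last pose, push and grip.
It fails at once if the insert is crushed: more than 70 N between moving jaw and head (contact force between clamp_jaw and putter_head above 70 N).
It fails at once if the moving jaw or its bar is pushed by hand (more than 4 N from the gripper) (contact force between any of the fingers, the arm and clamp_jaw above 4 N).
It fails at once if a glue tube or the sanding block is shifted by more than 30 mm (distance of any of glue_tube, hardener_tube, sanding_block from where it was at the start of the episode above 0.03 m).
It also fails if it takes over 69 s, if anything falls off the work surface, if the arm or the gripper's body presses on something with over 40 N, if the wrist force passes 120 N, or if a joint passes its speed limit or range.

## Working session

There is one attempt and no reset: what is moved stays moved. The work goes in short steps, Python scripts to look and compute and a shell command to move; the robot and the scene stay as the last step left them, time stands still between calls to the robot, and variables do not carry over. Pictures are saved under pics/ and viewed, at most 10 in all, crops included, and the job is handed in when it is done.

```bash
ls; mkdir -p pics
cat > h.py <<'E'
import numpy as np,cv2
from plant import r, viewer, ticket
def snap(n,f=None):
    c=viewer.read_camera(n)
    if f: cv2.imwrite('pics/'+f,c['pixels'])
    return c
def PM(c):
    R=cv2.Rodrigues(np.array(c['rvec'],float))[0];return np.array(c['intrinsics'])@np.c_[R,np.array(c['tvec'],float).ravel()]
def atz(c,u,v,z):
    P=PM(c);H=np.c_[P[:,0],P[:,1],P[:,2]*z+P[:,3]];w=np.linalg.solve(H,[u,v,1]);return w[:2]/w[2]
def tri(c1,p1,c2,p2):
    X=cv2.triangulatePoints(PM(c1),PM(c2),np.array(p1,float).reshape(2,1),np.array(p2,float).reshape(2,1));return (X[:3]/X[3]).ravel()
def proj(c,X):
    p=PM(c)@np.r_[X,1];return p[:2]/p[2]
E
python3 - <<'E'
from h import *
import pickle
cs={n:snap(n,n+'0.png') for n in('scene','top','wrist')}
pickle.dump(cs,open('c0.pkl','wb'))
a=np.hstack([cs['scene']['pixels'],cs['top']['pixels']])
s=r.read_state();print(s['clock'],s['position'],s['ee_rot'],s['width'])
for n,c in cs.items():
    R=cv2.Rodrigues(np.array(c['rvec'],float))[0];print(n,-R.T@np.ravel(c['tvec']),R[2],np.array(c['intrinsics'])[0])
E
```

```text
jog.py
pics
plant.py
0.15 [0.27247042 0.61707052 0.22190182] [[-9.14790398e-01  4.03928578e-01 -4.81080318e-04]
 [ 4.03928855e-01  9.14789466e-01 -1.30888772e-03]
 [-8.86099468e-05 -1.39168014e-03 -9.99999028e-01]] 0.08743215705080802
scene [0.18997466 0.33326868 0.43545809] [ 0.41413183 -0.81793257 -0.39935089] [398.59593378   0.         258.96093121]
top [ 0.45744788 -0.37956803  0.93018244] [ 0.12747985 -0.01438244 -0.99173688] [382.80284001   0.         258.73371901]
wrist [0.20121155 0.64746316 0.3844903 ] [ 0.25964428 -0.11684734 -0.95860917] [331.84524169   0.         259.7950171 ]
```

View pics/top0.png

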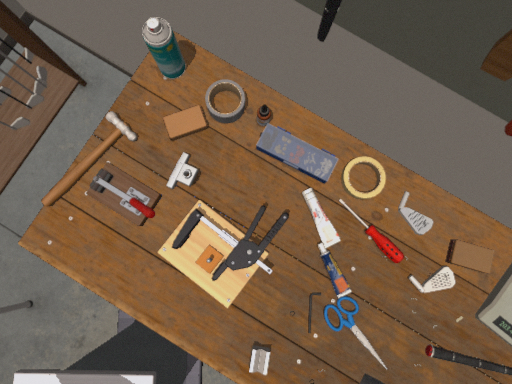

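View pics/scene0.png

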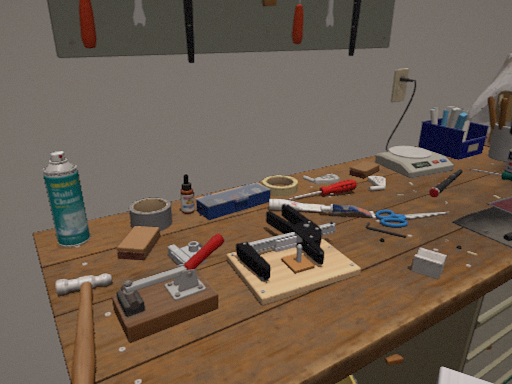

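The top view shows the head at about (184,170), with its blade to the upper left. The jig board is centred near (222,252), with the rest and spigot at (210,258), the moving jaw at (188,230), and the handle and trigger at (275,228) and (257,218). The glue tube is at (320,215) and the hardener at (335,270). I'll zoom in for accurate pixels.

Run:
```python
from h import *
import pickle
cs=pickle.load(open('c0.pkl','rb'))
a=cs['top']['pixels'][145:310,150:305];cv2.imwrite('pics/tc.png',cv2.resize(a,None,fx=3.6,fy=3.6,interpolation=cv2.INTER_CUBIC))
a=cs['scene']['pixels'][190:310,160:360];cv2.imwrite('pics/sc.png',cv2.resize(a,None,fx=4,fy=4,interpolation=cv2.INTER_CUBIC))
for u,v in((184,170),(210,258),(275,228),(0,0),(512,0)):print(u,v,atz(cs['top'],u,v,0.03))
```

```text
184 170 [ 0.62341619 -0.21348042]
210 258 [ 0.41813052 -0.28319036]
275 228 [ 0.49078152 -0.43261977]
0 0 [1.04361176 0.26574022]
512 0 [ 1.08770451 -1.03143576]
```

View pics/tc.png

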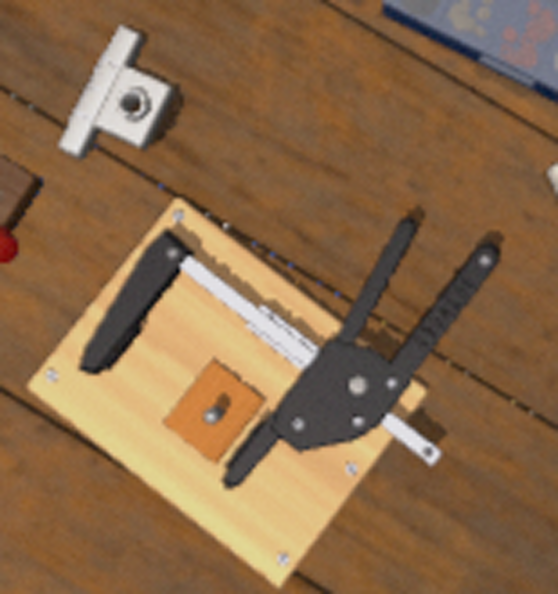

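View pics/sc.png

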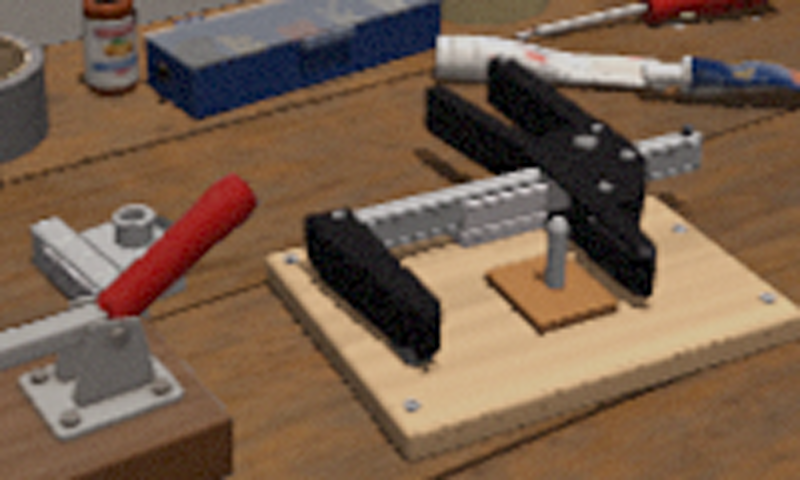

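The crops show the jig and head clearly. In the top crop the board corners are (178,198), (28,386), (280,587) and (427,388), the spigot tip is at (211,416), and the head collar is at (133,102). In the scene crop the spigot tip is at (557,220) and the collar at (133,213). Next I fit both poses from the two views.

```bash
cat > fit.py <<'E'
from h import *
import pickle
from scipy.optimize import least_squares
cs=pickle.load(open('c0.pkl','rb'));T,S=cs['top'],cs['scene']
tp=lambda x,y:np.array([150+(x+.5)/3.6-.5,145+(y+.5)/3.6-.5])
sp=lambda x,y:np.array([160+(x+.5)/4-.5,190+(y+.5)/4-.5])
def W(p,X):
    c,s=np.cos(p[2]),np.sin(p[2]);return np.array([p[0]+c*X[0]-s*X[1],p[1]+s*X[0]+c*X[1],X[2]+(p[3] if len(p)>3 else 0)])
def fit(obs,p0):
    f=lambda p:np.concatenate([proj(c,W(p,np.array(X)/1e3))-q for c,X,q in obs])
    o=least_squares(f,p0,loss='soft_l1');print(o.x,'rms px',np.sqrt(np.mean(o.fun**2)));print(np.round(f(o.x).reshape(-1,2),1).tolist());return o.x
if __name__=='__main__':
    jt=[(T,(136,-31,16),tp(178,198)),(T,(136,129,16),tp(28,386)),(T,(-76,129,16),tp(280,587-4)),(T,(-76,-31,16),tp(427,386)),(T,(25.2,65,59.5),tp(211,416))]
    js=[(S,(136,-31,16),sp(268,258)),(S,(136,129,16),sp(405,434)),(S,(-76,-31,16),sp(668,195)),(S,(25.2,65,59.5),sp(557,220))]
    p0=[.45,-.33,2.6-1.5*0,0]
    for o in(jt,js,jt+js):
        for y0 in(1.0,2.6):fit(o,[.46,-.33,y0,0])
    ht=[(T,(0,0,38),tp(133,102)),(T,(35,46,24),tp(60,145)),(T,(19,46,24),tp(82,157)),(T,(35,-46,24),tp(122,25)),(T,(19,-46,24),tp(143,38))]
    hs=[(S,(0,0,38),sp(133,213)),(S,(35,46,24),sp(33,222)),(S,(35,46,0),sp(35,255))]
    print('head')
    for o in(ht,ht+hs[:1]):
        for y0 in(1.0,2.6):fit(o,[.62,-.21,y0,0] if len(o)>5 else [.62,-.21,y0])
    print(tri(T,tp(133,102),S,sp(133,213)),tri(T,tp(211,416),S,sp(557,220)))
E
python3 fit.py
```

```text
[ 0.45278013 -0.33909607  0.94519725 -0.02029533] rms px 0.27224158835503415
[[-0.2, -0.2], [0.2, 0.3], [0.1, 0.2], [-0.2, 0.4], [0.1, -0.6]]
[ 0.45278013 -0.33909607  0.94519725 -0.02029533] rms px 0.2722415884740155
[[-0.2, -0.2], [0.2, 0.3], [0.1, 0.2], [-0.2, 0.4], [0.1, -0.6]]
[ 0.44956228 -0.3471601   0.88453766 -0.00782521] rms px 3.582342052651233
[[1.7, -1.1], [-0.9, 0.8], [-8.5, -4.6], [1.4, 1.4]]
[ 0.44956228 -0.34716009  0.88453774 -0.0078252 ] rms px 3.582343705751105
[[1.7, -1.1], [-0.9, 0.8], [-8.5, -4.6], [1.4, 1.4]]
[ 0.45237872 -0.34146027  0.93021467 -0.00376223] rms px 3.2241417063374898
[[0.6, -1.3], [-0.6, -0.6], [-0.3, 1.4], [1.0, 1.2], [0.1, -0.5], [-0.6, -0.2], [0.8, 1.4], [-11.8, -6.0], [0.6, 0.5]]
[ 0.45237872 -0.34146027  0.93021468 -0.00376223] rms px 3.2241418494265233
[[0.6, -1.3], [-0.6, -0.6], [-0.3, 1.4], [1.0, 1.2], [0.1, -0.5], [-0.6, -0.2], [0.8, 1.4], [-11.8, -6.0], [0.6, 0.5]]
head
[ 0.61385811 -0.22232524  1.15036884] rms px 0.4378854485800358
[[0.4, 0.5], [-0.2, 0.5], [-0.3, 0.0], [0.0, -0.2], [0.1, -1.0]]
[ 0.61385811 -0.22232524  1.15036887] rms px 0.4378854730227848
[[0.4, 0.5], [-0.2, 0.5], [-0.3, 0.0], [0.0, -0.2], [0.1, -1.0]]
[ 0.61465336 -0.2219204   1.1542765  -0.00125785] rms px 0.5043768551197602
[[0.3, 0.2], [-0.2, 0.3], [-0.3, -0.2], [-0.1, -0.4], [-0.0, -1.2], [0.9, 0.2]]
[ 0.61465336 -0.2219204   1.15427651 -0.00125785] rms px 0.5043768605985334
[[0.3, 0.2], [-0.2, 0.3], [-0.3, -0.2], [-0.1, -0.4], [-0.0, -1.2], [0.9, 0.2]]
[ 0.61555715 -0.22098756  0.037379  ] [ 0.41537869 -0.28194425  0.05696346]
```

```bash
cat >> h.py <<'E'
def go(x,y,z,yaw):
    "print tool-axis shift and turn to reach TCP xyz with tool y at yaw (mod pi)"
    s=r.read_state();R=np.array(s['ee_rot']);d=R.T@(np.array([x,y,z])-s['position'])
    w=(yaw-np.arctan2(R[1,1],R[0,1])+np.pi/2)%np.pi-np.pi/2
    print('t',s['clock'],'shift',d.round(4),'turn',round(-w,4),'alt',round(-w-np.sign(-w)*np.pi,3),'pos',np.round(s['position'],4),'q7',round(s['q'][6],2),'tilt',R[:2,2].round(4),'F',np.round(s['contact_force'],1),'w',round(s['width'],4))
E
python3 - <<'E'
from fit import *
print(tri(T,tp(10,245),S,sp(235,200)))
jt=[(T,(136,-31,16),tp(178,198)),(T,(136,129,16),tp(28,386)),(T,(-76,129,16),tp(280,583)),(T,(-76,-31,16),tp(427,386)),(T,(25.2,65,59.5),tp(211,416)),(S,(136,-31,16),sp(268,258)),(S,(136,129,16),sp(405,434)),(S,(25.2,65,59.5),sp(557,220))]
p=fit(jt,[.45,-.33,.94,0])
for X in((25.2,65,59.5),(-60,-76,35),(2,-74,35)):print(W(p,np.array(X)/1e3))
h=[.6145,-.222,1.152];print(W(h,np.array((3,0,0))/1e3))
go(.615,-.222,.2,1.152-np.pi/2)
E
```

```text
[ 0.51598246 -0.16239811  0.10050284]
[ 0.45356757 -0.34119651  0.9383324  -0.00280168] rms px 0.7753334895984482
[[0.0, -1.6], [-0.8, -0.4], [0.1, 1.0], [0.9, 0.5], [0.1, -0.8], [-1.1, -0.4], [1.0, 1.1], [0.3, -0.1]]
[ 0.41603687 -0.28244716  0.05669832]
[ 0.47939912 -0.4345171   0.03219832]
[ 0.51443627 -0.38332727  0.03219832]
[ 0.61571998 -0.21925926  0.        ]
t 0.15 shift [-0.6523 -0.6292  0.0228] turn -1.5678 alt 1.574 pos [0.2725 0.6171 0.2219] q7 -0.08 tilt [-0.0005 -0.0013] F [ 0.5  0.3 -0.1] w 0.0874
```

```bash
echo '[[-0.044,-0.042,0,0.11],[-0.088,-0.084,0,0.22],[-0.132,-0.126,0,0.33],[-0.176,-0.168,0,0.44],[-0.22,-0.21,0,0.55]]' > rows.txt && python3 jog.py rows.txt; python3 -c "
from h import *
go(.615,-.219,.2,1.152-np.pi/2)"
```

```text
clock: 0.78
position: [0.3895, 0.3345, 0.2226]
ee_rot: [[-0.566, 0.825, 0.0], [0.825, 0.566, 0.0], [0.0, 0.0, -1.0]]
contact_force: [1.4, -0.4, -0.0]
width: 0.0878
grip_force: 0.0
t 0.775 shift [-0.584  -0.1272  0.0226] turn 1.0201 alt -2.121 pos [0.3895 0.3345 0.2226] q7 -0.18 tilt [0.     0.0002] F [ 1.4 -0.4 -0. ] w 0.0878
```

```bash
echo '[[-0.058,-0.013,0,0.1],[-0.116,-0.026,0,0.2],[-0.174,-0.039,0,0.3],[-0.232,-0.052,0,0.4],[-0.29,-0.064,0,0.5]]' > rows.txt && python3 jog.py rows.txt; python3 -c "
from h import *
go(.615,-.219,.2,1.152-np.pi/2)"
```

```text
clock: 1.4
position: [0.5017, 0.0598, 0.2228]
ee_rot: [[-0.102, 0.995, 0.0], [0.995, 0.102, 0.0], [0.0, 0.0, -1.0]]
contact_force: [1.3, 0.6, -0.1]
width: 0.0879
grip_force: 0.0
t 1.4 shift [-0.2889  0.0843  0.0227] turn 0.5208 alt -2.621 pos [0.5017 0.0598 0.2228] q7 -0.02 tilt [0.0003 0.0005] F [ 1.3  0.6 -0.1] w 0.0879
```

```bash
echo '[[-0.058,0.017,0,0.11],[-0.116,0.034,0,0.22],[-0.174,0.051,0,0.33],[-0.232,0.068,0,0.44],[-0.289,0.084,0,0.52]]' > rows.txt && python3 jog.py rows.txt; echo '[[0,0,0,0]]' > rows.txt && python3 jog.py rows.txt
python3 - <<'E'
from h import *
import pickle
go(.615,-.219,.2,1.152-np.pi/2)
c=snap('wrist','w1.png');t=snap('top');pickle.dump((c,t),open('c1.pkl','wb'))
print(proj(c,[.6145,-.222,.038]),proj(c,[.416,-.282,.057]))
E
```

```text
clock: 2.02
position: [0.6158, -0.2185, 0.2224]
ee_rot: [[0.405, 0.914, -0.0], [0.914, -0.405, 0.0], [0.0, -0.0, -1.0]]
contact_force: [0.2, 0.8, -0.9]
width: 0.088
grip_force: 0.0
clock: 2.15
position: [0.6147, -0.2229, 0.2223]
ee_rot: [[0.41, 0.912, -0.001], [0.912, -0.41, -0.004], [-0.004, 0.001, -1.0]]
contact_force: [-0.0, -0.1, -0.0]
width: 0.0877
grip_force: 0.0
t 2.15 shift [ 0.0038 -0.0013  0.0223] turn -0.0039 alt 3.138 pos [ 0.6147 -0.2229  0.2223] q7 0.11 tilt [-0.0007 -0.0037] F [-0.  -0.1 -0. ] w 0.0877
[258.44435184 164.79900969] [120.08149736 286.39715299]
```

View pics/w1.png

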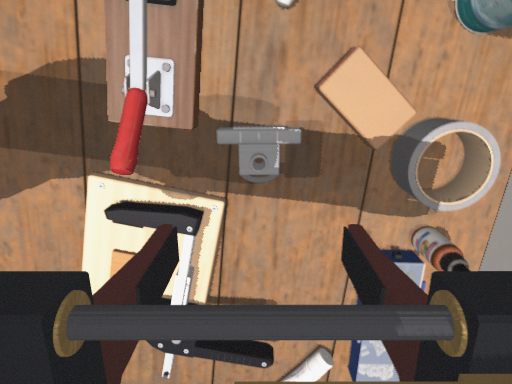

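The wrist view shows the head at (259,150), with its collar bore at (259,161). It is square to the fingers and the space around it is free. The blade's front corners are at (217,128) and (301,128). The sanding block is the light one at (367,97), the toggle clamp's red handle ends at (123,165), and the clamp's moving jaw is at (155,213).

Run:
```python
from fit import *
c,t=pickle.load(open('c1.pkl','rb'))
C=atz(c,259,161,.038);print('collar',C)
a,b=atz(c,217.5,128,.024),atz(c,301,128,.024);print('blade',a,b,np.linalg.norm(a-b),'normal yaw',np.arctan2(*(b-a)[::-1])+np.pi/2)
print('side mid',(atz(c,239,155,.024)+atz(c,281,155,.024))/2, np.linalg.norm(atz(c,239,155,.024)-atz(c,281,155,.024)))
print('tri3',tri(T,tp(133,102),c,(259,161)))
h=[.6148,-.2205,1.152];g=W(h,np.array((3,0,0))/1e3);print(g);go(g[0],g[1],.004,1.152-np.pi/2)
```

```text
collar [ 0.61673502 -0.21848042]
blade [ 0.58965775 -0.1699299 ] [ 0.67152783 -0.20673816] 0.08976389983813375 normal yaw 1.1482804194936107
side mid [ 0.6192798  -0.21547333] 0.046223845071052816
tri3 [ 0.6162047  -0.21998221  0.03057254]
[ 0.61601998 -0.21775926  0.        ]
t 2.25 shift [1.00e-04 1.60e-03 2.18e-01] turn 0.0031 alt -3.139 pos [ 0.6148 -0.2172  0.222 ] q7 0.11 tilt [-0.0012  0.0003] F [-0.7 -0.1 -0.3] w 0.0876
```

```bash
echo '[[0.001,0.001,0.055,0],[0.001,0.001,0.11,0],[0.001,0.001,0.15,0],[0.001,0.001,0.165,0],[0.001,0.001,0.165,0]]' > rows.txt && python3 jog.py rows.txt
python3 - <<'E'
from fit import *
c=snap('wrist','w2.png');pickle.dump(c,open('c2.pkl','wb'));go(.6167,-.2178,.004,1.152-np.pi/2)
print(proj(c,[.6155,-.2205,.038]),proj(c,W([.6155,-.2205,1.152],np.array([35,46,24])/1e3)),proj(c,W([.6155,-.2205,1.152],np.array([35,-46,24])/1e3)))
E
```

```text
clock: 2.88
position: [0.6165, -0.2152, 0.0576]
ee_rot: [[0.402, 0.916, -0.001], [0.916, -0.402, 0.001], [0.0, -0.001, -1.0]]
contact_force: [0.9, 0.1, -0.3]
width: 0.0876
grip_force: 0.0
t 2.925 shift [-0.0019  0.0001  0.0548] turn 0.0048 alt -3.137 pos [ 0.6173 -0.216   0.0588] q7 0.21 tilt [0.0013 0.    ] F [ 0.3 -1.  -0.2] w 0.0879
[260.62616697 234.45921499] [185.22281148 171.4828795 ] [336.64526065 172.32934429]
```

View pics/w2.png

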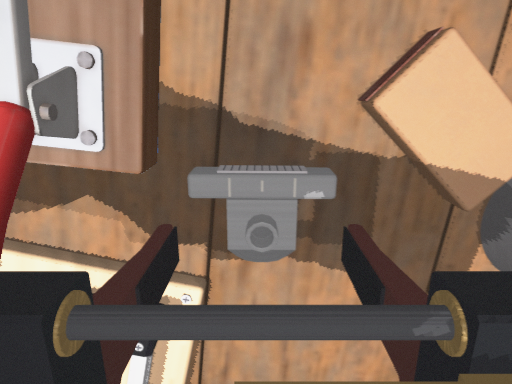

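The collar is at (262,234) and the blade corners at (188,170) and (336,170). All are within 2 px of the prediction, so I'll descend and grip.

```bash
echo '[[-0.002,0,0.03,0],[-0.002,0,0.045,0],[-0.002,0,0.054,0],[-0.002,0,0.054,0]]' > rows.txt && python3 jog.py rows.txt; echo '[[0,0,0,0],[0,0,0,0],[0,0,0,0],[0,0,0,0]]' > rows.txt && python3 jog.py rows.txt 0.03; echo '[[0,0,0,0],[0,0,0,0]]' > rows.txt && python3 jog.py rows.txt
```

```text
clock: 3.42
position: [0.6158, -0.2182, 0.0038]
ee_rot: [[0.403, 0.915, -0.0], [0.915, -0.403, 0.0], [0.0, -0.0, -1.0]]
contact_force: [0.6, 0.7, 0.3]
width: 0.0878
grip_force: 0.0
clock: 3.92
position: [0.6158, -0.2183, 0.0038]
ee_rot: [[0.403, 0.915, 0.0], [0.915, -0.403, -0.0], [0.0, 0.0, -1.0]]
contact_force: [0.4, -0.0, 0.2]
width: 0.0514
grip_force: 0.0
clock: 4.18
position: [0.6158, -0.2184, 0.0037]
ee_rot: [[0.403, 0.915, 0.0], [0.915, -0.403, -0.0], [0.0, 0.0, -1.0]]
contact_force: [0.1, 1.5, 0.9]
width: 0.0439
grip_force: 30.0
```

```bash
echo '[[0,0,-0.05,0],[0,0,-0.1,0],[0,0,-0.12,0],[0,0,-0.12,0]]' > rows.txt && python3 jog.py rows.txt; python3 -c "
from h import *
go(.416+.0018,-.282+.0024,.12,.94-np.pi/2)"
```

```text
clock: 4.68
position: [0.616, -0.2182, 0.124]
ee_rot: [[0.403, 0.915, 0.001], [0.915, -0.403, 0.0], [0.001, 0.001, -1.0]]
contact_force: [-0.4, -0.2, -4.6]
width: 0.0439
grip_force: 30.0
t 4.675 shift [-0.136  -0.1567  0.0037] turn 0.216 alt -2.926 pos [ 0.616  -0.2182  0.124 ] q7 0.17 tilt [0.0014 0.    ] F [-0.4 -0.2 -4.6] w 0.0439
```

```bash
echo '[[-0.034,-0.039,0,0.054],[-0.068,-0.078,0,0.108],[-0.102,-0.117,0,0.162],[-0.136,-0.157,0,0.216],[-0.136,-0.157,0,0.216]]' > rows.txt && python3 jog.py rows.txt;echo '[[0,0,0,0],[0,0,0,0]]' > rows.txt && python3 jog.py rows.txt
python3 - <<'E'
from fit import *
go(.4178,-.2796,.12,.94-np.pi/2)
c=snap('wrist','w3.png');t=snap('top');s=snap('scene');pickle.dump((c,t,s),open('c3.pkl','wb'))
a=[cv2.resize(x,None,fx=f,fy=f,interpolation=cv2.INTER_CUBIC) for x,f in((t['pixels'][190:290,150:250],4),(s['pixels'][170:270,230:330],4))]
st=r.read_state();print(st['position'])
cv2.imwrite('pics/ts3.png',np.hstack(a))
print(proj(t,[.416,-.282,.158]),proj(s,[.416,-.282,.158]),proj(c,[.416,-.282,.158]))
E
```

```text
clock: 5.3
position: [0.4112, -0.2797, 0.1215]
ee_rot: [[0.595, 0.804, -0.006], [0.804, -0.595, 0.002], [-0.001, -0.006, -1.0]]
contact_force: [0.7, 0.1, -4.0]
width: 0.0436
grip_force: 30.0
clock: 5.55
position: [0.4181, -0.2788, 0.1229]
ee_rot: [[0.588, 0.809, -0.001], [0.809, -0.588, -0.0], [-0.001, -0.001, -1.0]]
contact_force: [0.4, -0.7, -3.2]
width: 0.0438
grip_force: 30.0
t 5.55 shift [-0.0009  0.0002  0.0029] turn 0.002 alt -3.14 pos [ 0.4181 -0.2788  0.1229] q7 0.2 tilt [-0.0009 -0.    ] F [ 0.4 -0.7 -3.2] w 0.0438
[ 0.41790618 -0.27907557  0.1233404 ]
[202.3284121  261.78149732] [301.95470197 195.05480462] [257.94344247 283.75023926]
```

View pics/ts3.png

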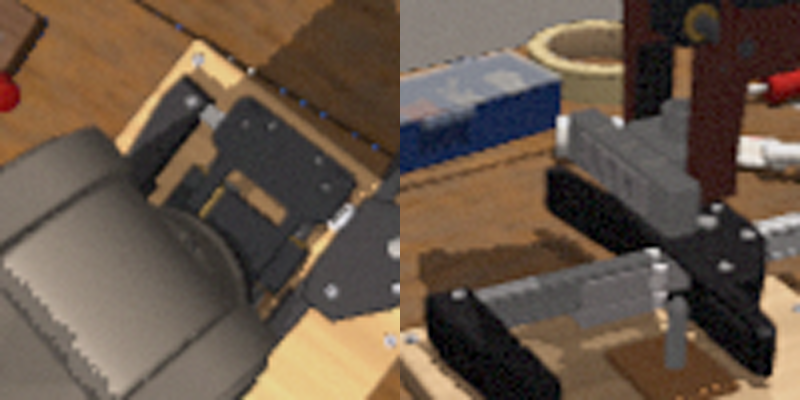

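View pics/w3.png

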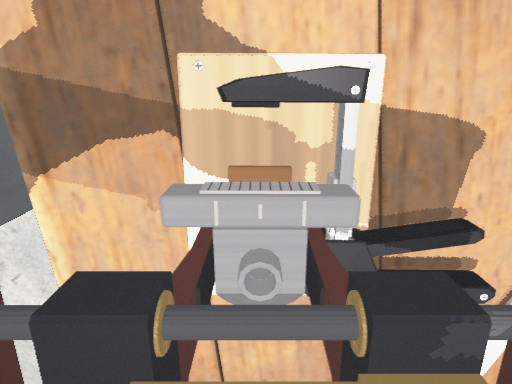

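The head is over the jig. In the wrist view the collar is at (261,281), the blade is parallel to the board edge, the board corners are (179,54) and (385,54), and the rest's front edge runs (229,166)–(292,166). In the scene crop the collar is at (680,103) and the spigot tip at (677,292).

Run:
```python
from fit import *
c,t,s=pickle.load(open('c3.pkl','rb'))
q=lambda x,y:np.array([230+(x-400+.5)/4-.5,170+(y+.5)/4-.5])
print('head wrist',atz(c,261,281,.1572),'scene',atz(s,*q(680,103),.1572),'tri',tri(c,(261,281),s,q(680,103)),'TCP .4181 -.2788')
w=[(c,(136,129,16),(179,54)),(c,(136,-31,16),(385,54)),(c,(47.2,91,23),(229,166)),(c,(47.2,39,23),(292,166))]
p=fit(w,[.4535,-.34,.94]);print(W(p,np.array([25.2,65,23])/1e3))
w=w+[(S,(136,-31,16),sp(268,258)),(S,(136,129,16),sp(405,434)),(S,(25.2,65,59.5),sp(557,220)),(T,(136,-31,16),tp(178,198)),(T,(136,129,16),tp(28,386)),(T,(-76,129,16),tp(280,583)),(T,(-76,-31,16),tp(427,386)),(T,(25.2,65,59.5),tp(211,416))]
p=fit(w,[.4535,-.34,.94]);print(W(p,np.array([25.2,65,23])/1e3))
```

```text
head wrist [ 0.41759692 -0.28208432] scene [ 0.41977148 -0.2804435 ] tri [ 0.41902443 -0.28080455  0.15776701] TCP .4181 -.2788
[ 0.4531753  -0.34320938  0.93640496] rms px 2.4029534876069003
[[-2.6, -2.0], [3.3, -0.6], [-0.6, 3.2], [0.5, 3.6]]
[ 0.4157579 -0.2843878  0.023    ]
[ 0.45354306 -0.34204974  0.93693252] rms px 1.6289198512340934
[[-3.3, -3.5], [2.9, -2.3], [-1.1, 1.9], [0.1, 2.2], [-0.9, -1.8], [1.1, -0.6], [0.5, -1.6], [0.3, -1.7], [-0.7, -0.5], [0.3, 1.3], [1.3, 0.6], [0.3, -0.7]]
[ 0.41609464 -0.28324791  0.023     ]
```

```bash
echo '[[-0.001,0,0.025,0],[-0.001,0,0.045,0],[-0.001,0,0.053,0],[-0.001,0,0.053,0],[-0.001,0,0.053,0]]' > rows.txt && python3 jog.py rows.txt
python3 - <<'E'
from fit import *
go(.4178,-.2796,.0267,.937-np.pi/2)
c=snap('wrist','w4.png');s=snap('scene');pickle.dump((c,s),open('c4.pkl','wb'))
cv2.imwrite('pics/s4.png',np.hstack([cv2.resize(s['pixels'][200:280,250:350],None,fx=4,fy=4,interpolation=cv2.INTER_CUBIC),cv2.resize(c['pixels'][100:340,130:430],(400,320))]))
E
```

```text
clock: 6.32
position: [0.4172, -0.2806, 0.0713]
ee_rot: [[0.59, 0.807, 0.001], [0.807, -0.59, -0.001], [0.0, 0.001, -1.0]]
contact_force: [0.3, -0.8, -3.7]
width: 0.0438
grip_force: 30.0
t 6.325 shift [ 0.0012 -0.0001  0.0446] turn 0.0028 alt -3.139 pos [ 0.4172 -0.2806  0.0713] q7 0.28 tilt [ 0.001  -0.0005] F [ 0.3 -0.8 -3.7] w 0.0438
```

View pics/s4.png

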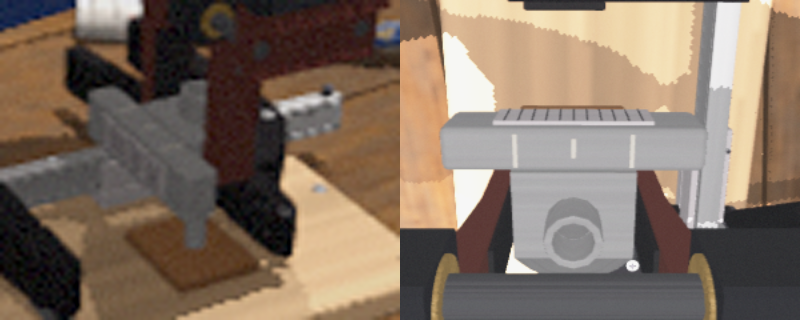

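The head hangs just above the spigot: the spigot shaft shows at (195,235) in the left crop, under the blade. Now I descend while watching the force.

```bash
echo '[[0,0,0.006,0],[0,0,0.012,0],[0,0,0.016,0],[0,0,0.016,0]]' > rows.txt && python3 jog.py rows.txt
```

```text
clock: 6.92
position: [0.4163, -0.2802, 0.0542]
ee_rot: [[0.59, 0.807, -0.001], [0.807, -0.59, 0.0], [-0.0, -0.001, -1.0]]
contact_force: [-0.5, 0.1, -2.7]
width: 0.044
grip_force: 30.0
```

```bash
echo '[[0,0,0.008,0],[0,0,0.016,0],[0,0,0.022,0],[0,0,0.022,0]]' > rows.txt && python3 jog.py rows.txt; echo '[[0,0,0.003,0],[0,0,0.006,0],[0,0,0.007,0]]' > rows.txt && python3 jog.py rows.txt
```

```text
clock: 7.42
position: [0.4162, -0.2801, 0.0321]
ee_rot: [[0.59, 0.807, -0.001], [0.807, -0.59, 0.0], [-0.0, -0.001, -1.0]]
contact_force: [0.3, -0.4, -3.3]
width: 0.0437
grip_force: 30.0
clock: 7.8
position: [0.4168, -0.2804, 0.0266]
ee_rot: [[0.59, 0.807, 0.001], [0.807, -0.59, 0.001], [0.001, -0.0, -1.0]]
contact_force: [-4.7, 4.6, 21.6]
width: 0.0439
grip_force: 30.0
```

```bash
echo '[[0,0,-0.001,0],[0,0,-0.001,0],[0,0,-0.001,0]]' > rows.txt && python3 jog.py rows.txt 0.056;  echo '[[0,0,-0.02,0],[0,0,-0.06,0],[0,0,-0.12,0],[0,0,-0.15,0],[0,0,-0.15,0]]' > rows.txt && python3 jog.py rows.txt; echo '[[0,0,0,0]]' > rows.txt && python3 jog.py rows.txt
python3 - <<'E'
from fit import *
c=snap('wrist','w5.png');t=snap('top','t5.png');s=snap('scene');pickle.dump((c,t,s),open('c5.pkl','wb'))
go(.4178,-.2796,.1767,.937-np.pi/2)
p=[.4535,-.342,.937]
for X in((25.2,65,61),(60.2,111,47),(60.2,19,47),(-60,-76,35),(2,-74,35)):print(X,proj(c,W(p,np.array(X)/1e3)))
E
```

```text
clock: 8.18
position: [0.4168, -0.2804, 0.0267]
ee_rot: [[0.59, 0.807, 0.0], [0.807, -0.59, -0.0], [0.0, 0.0, -1.0]]
contact_force: [0.3, 0.3, 1.1]
width: 0.0563
grip_force: 0.0
clock: 8.8
position: [0.4181, -0.2809, 0.1786]
ee_rot: [[0.59, 0.808, 0.005], [0.808, -0.59, -0.001], [0.002, 0.004, -1.0]]
contact_force: [-0.3, 0.5, -1.1]
width: 0.0565
grip_force: 0.0
clock: 8.93
position: [0.4162, -0.2796, 0.1757]
ee_rot: [[0.59, 0.808, -0.001], [0.808, -0.59, 0.001], [0.0, -0.001, -1.0]]
contact_force: [0.7, 0.0, 0.6]
width: 0.056
grip_force: 0.0
t 9.075 shift [ 0.0014  0.0015 -0.0013] turn 0.0027 alt -3.139 pos [ 0.4158 -0.2799  0.1754] q7 0.13 tilt [-0.0025  0.0007] F [ 0.1  0.  -0.1] w 0.0556
(25.2, 65, 61) [261.05717517 186.93550929]
(60.2, 111, 47) [208.95298656 144.14546078]
(60.2, 19, 47) [313.43558003 144.52562717]
(-60, -76, 35) [399.04920949 260.7400944 ]
(2, -74, 35) [404.88048919 203.08322426]
```

View pics/w5.png

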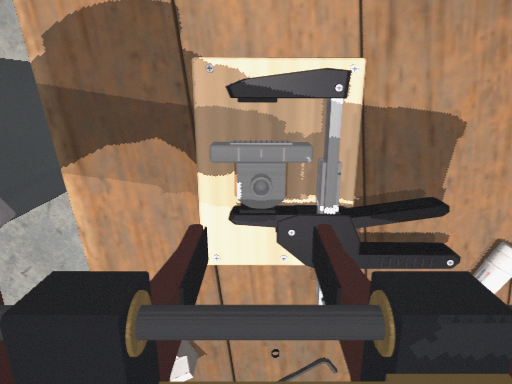

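The head is seated and released. The collar is at (262,185), within 2 px of the seat prediction, and the blade runs (210,143)–(312,143) parallel to the jaw pad. The trigger (405,208) and handle (400,257) are where predicted. Next I swing the tool to the handle.

```bash
cat >> h.py <<'E'
J=[.4535,-.342,.937]
def gj(x,y,z):
    "like go, to jig x,y mm, TCP height z, fingers closing along jig x, camera to jig +y"
    c,s=np.cos(J[2]),np.sin(J[2]);x,y=x/1e3,y/1e3
    go(J[0]+c*x-s*y,J[1]+s*x+c*y,z,J[2])
    d=r.read_state()['position'][:2]-np.array(J[:2]);print('tcp in jig mm',(1e3*np.array([c*d[0]+s*d[1],c*d[1]-s*d[0]])).round(1),'grip',r.read_state()['grip_force'])
E
echo '[[0,0.02,0,-0.18],[0,0.04,0,-0.36],[0,0.06,0,-0.54],[0,0.08,0,-0.72],[0,0.1,0,-0.9]]' > rows.txt && python3 jog.py rows.txt 0.088; python3 -c "
from h import *
gj(-36,-76,.12)"
```

```text
clock: 9.7
position: [0.4973, -0.3394, 0.1752]
ee_rot: [[-0.271, 0.962, -0.002], [0.962, 0.271, 0.001], [0.002, -0.002, -1.0]]
contact_force: [0.9, -0.3, -0.8]
width: 0.0875
grip_force: 0.0
t 9.7 shift [-0.0728 -0.0244  0.0551] turn -0.6622 alt 2.479 pos [ 0.4973 -0.3394  0.1752] q7 1.01 tilt [-0.0021  0.001 ] F [ 0.9 -0.3 -0.8] w 0.0875
tcp in jig mm [ 28.  -33.7] grip 0.0
```

```bash
echo '[[-0.02,-0.006,0.013,-0.17],[-0.04,-0.012,0.026,-0.34],[-0.06,-0.02,0.04,-0.51],[-0.073,-0.024,0.055,-0.66],[-0.073,-0.024,0.055,-0.66]]' > rows.txt && python3 jog.py rows.txt; echo '[[0,0,0,0],[0,0,0,0]]' > rows.txt && python3 jog.py rows.txt; python3 -c "
from h import *
import pickle
gj(-36,-76,.016)
c=snap('wrist','w6.png');pickle.dump(c,open('c6.pkl','wb'))"
```

```text
clock: 10.32
position: [0.4917, -0.4165, 0.1193]
ee_rot: [[-0.799, 0.602, -0.003], [0.602, 0.799, 0.002], [0.004, -0.0, -1.0]]
contact_force: [0.6, -0.9, 0.4]
width: 0.0878
grip_force: 0.0
clock: 10.58
position: [0.4942, -0.4153, 0.122]
ee_rot: [[-0.801, 0.599, 0.001], [0.599, 0.801, 0.0], [-0.0, 0.0, -1.0]]
contact_force: [-0.5, -0.4, 0.9]
width: 0.0878
grip_force: 0.0
t 10.575 shift [ 0.0002 -0.0011  0.106 ] turn -0.0085 alt 3.133 pos [ 0.4942 -0.4153  0.122 ] q7 1.72 tilt [0.0005 0.0001] F [-0.5 -0.4  0.9] w 0.0878
tcp in jig mm [-34.9 -76.2] grip 0.0
```

```bash
echo '[[0,-0.001,0.04,-0.008],[0,-0.001,0.06,-0.008],[0,-0.001,0.075,-0.008],[0,-0.001,0.075,-0.008]]' > rows.txt && python3 jog.py rows.txt; echo '[[0,0,0.015,0],[0,0,0.03,0],[0,0,0.03,0]]' > rows.txt && python3 jog.py rows.txt; python3 -c "
from h import *
gj(-36,-76,.016)"
```

```text
clock: 11.12
position: [0.4927, -0.4163, 0.0458]
ee_rot: [[-0.806, 0.592, -0.001], [0.592, 0.806, 0.001], [0.002, -0.0, -1.0]]
contact_force: [0.1, 0.1, 0.0]
width: 0.088
grip_force: 0.0
clock: 11.5
position: [0.4922, -0.4161, 0.0151]
ee_rot: [[-0.806, 0.592, -0.002], [0.592, 0.806, 0.002], [0.003, 0.0, -1.0]]
contact_force: [-0.2, 0.2, -0.7]
width: 0.0879
grip_force: 0.0
t 11.5 shift [-0.001   0.0008 -0.0009] turn -0.0 alt 3.142 pos [ 0.4922 -0.4161  0.0151] q7 1.77 tilt [-0.0021  0.0016] F [-0.2  0.2 -0.7] w 0.0879
tcp in jig mm [-36.8 -75. ] grip 0.0
```

```bash
python3 - <<'E'
from fit import *
from h import J
c,t,s=pickle.load(open('c5.pkl','rb'))
def jg(w):
    d=w-np.array(J[:2]);a,b=np.cos(J[2]),np.sin(J[2]);return (1e3*np.array([a*d[0]+b*d[1],a*d[1]-b*d[0]])).round(1)
for u,v,z in((340,97,.049),(340,69,.049),(260,102,.0455),(262,185,.061),(262,142,.047)):print(u,v,jg(atz(c,u,v,z)))
E
echo '[[0,-0.002,0,0],[0,-0.004,0,0],[0,-0.006,0,0],[0,-0.006,0,0],[0,-0.006,0,0]]' > rows.txt && python3 jog.py rows.txt 0.045; python3 -c "
from h import *
gj(-43,-76,.016)"
```

```text
340 97 [100.6  -1. ]
340 69 [122.8   0.6]
260 102 [96.2 66.2]
262 185 [27.  64.2]
262 142 [62.3 64.3]
clock: 12.12
position: [0.491, -0.4215, 0.0172]
ee_rot: [[-0.806, 0.592, 0.002], [0.592, 0.806, -0.0], [-0.002, 0.001, -1.0]]
contact_force: [6.2, 1.6, -2.1]
width: 0.0458
grip_force: 2.4
t 12.125 shift [ 0.0013 -0.0011  0.0012] turn 0.0004 alt -3.141 pos [ 0.491  -0.4215  0.0172] q7 1.78 tilt [ 0.0024 -0.0004] F [ 6.2  1.6 -2.1] w 0.0458
tcp in jig mm [-41.9 -77.3] grip 2.434447333216667
```

```bash
echo '[[0,-0.001,0,0],[0,-0.001,0,0],[0,-0.001,0,0],[0,-0.001,0,0]]' > rows.txt && python3 jog.py rows.txt 0.032; python3 -c "
from h import *
gj(-43,-76,.016)
c=snap('wrist','w7.png');t=snap('top','t7.png');s=snap('scene','s7.png')"
echo '[[0,0.002,0,0],[0,0.004,0,0],[0,0.005,0,0],[0,0.005,0,0],[0,0.005,0,0]]' > rows.txt && python3 jog.py rows.txt 0.085; python3 -c "
from h import *
gj(-43,-76,.016)
snap('wrist','w8.png');t=snap('top','t8.png');s=snap('scene','s8.png')
"
```

```text
clock: 12.62
position: [0.4905, -0.422, 0.0172]
ee_rot: [[-0.806, 0.592, 0.003], [0.592, 0.806, -0.0], [-0.002, 0.001, -1.0]]
contact_force: [4.9, 3.0, -1.8]
width: 0.034
grip_force: 30.1
t 12.625 shift [ 0.0012 -0.0004  0.0012] turn 0.0001 alt -3.142 pos [ 0.4905 -0.422   0.0172] q7 1.78 tilt [ 0.0025 -0.    ] F [ 4.9  3.  -1.8] w 0.034
tcp in jig mm [-42.6 -77.2] grip 30.069432822056115
clock: 13.4
position: [0.4911, -0.4185, 0.0164]
ee_rot: [[-0.806, 0.593, -0.001], [0.593, 0.806, 0.0], [0.001, -0.0, -1.0]]
contact_force: [0.2, 1.2, 0.2]
width: 0.0802
grip_force: 0.3
t 13.4 shift [-0.0004 -0.0036  0.0004] turn -0.0004 alt 3.141 pos [ 0.4911 -0.4185  0.0164] q7 1.78 tilt [-0.0011  0.0003] F [0.2 1.2 0.2] w 0.0802
tcp in jig mm [-39.4 -75.6] grip 0.3181281696015503
```

```bash
cat > jaw.py <<'E'
from fit import *
from h import J
import sys
def prof(img,c,y,z,xs):
    g=cv2.GaussianBlur(cv2.cvtColor(img,cv2.COLOR_BGR2GRAY),(3,3),0).astype(np.float32)
    p=np.array([proj(c,W(J,np.array([x,y,z])/1e3)) for x in xs],np.float32)
    return cv2.remap(g,p[:,:1].copy(),p[:,1:].copy(),cv2.INTER_LINEAR).ravel()
if __name__=='__main__':
    xs=np.arange(60,140,3)
    print(xs.tolist())
    for f in sys.argv[1:]:
        img=cv2.imread('pics/'+f)
        for y in(20,60,88):print(f,y,prof(img,S,y,.0485*1e3,xs).astype(int).tolist())
E
python3 jaw.py scene0.png s7.png s8.png
```

```text
[60, 63, 66, 69, 72, 75, 78, 81, 84, 87, 90, 93, 96, 99, 102, 105, 108, 111, 114, 117, 120, 123, 126, 129, 132, 135, 138]
scene0.png 20 [93, 90, 92, 91, 94, 102, 97, 93, 94, 90, 88, 95, 92, 98, 88, 48, 32, 29, 28, 29, 28, 26, 20, 11, 11, 42, 88]
scene0.png 60 [163, 163, 161, 163, 167, 175, 176, 175, 177, 175, 174, 176, 174, 169, 120, 58, 28, 29, 30, 26, 19, 12, 8, 7, 8, 10, 12]
scene0.png 88 [135, 135, 134, 128, 95, 80, 140, 172, 172, 172, 173, 173, 172, 163, 103, 40, 27, 29, 26, 19, 15, 13, 12, 12, 11, 15, 46]
s7.png 20 [80, 77, 79, 79, 77, 77, 77, 77, 80, 79, 70, 42, 21, 19, 19, 19, 20, 21, 19, 15, 13, 22, 75, 104, 105, 103, 102]
s7.png 60 [121, 111, 110, 102, 82, 81, 85, 104, 120, 118, 91, 51, 26, 23, 21, 16, 14, 7, 9, 10, 13, 11, 13, 30, 69, 95, 115]
s7.png 88 [124, 111, 109, 107, 87, 79, 83, 87, 88, 87, 67, 30, 13, 18, 19, 16, 12, 11, 13, 13, 11, 10, 32, 73, 99, 115, 120]
s8.png 20 [80, 78, 80, 79, 76, 79, 79, 77, 79, 79, 74, 50, 25, 20, 20, 20, 17, 15, 14, 14, 9, 20, 74, 105, 106, 104, 102]
s8.png 60 [121, 112, 109, 102, 81, 80, 84, 102, 119, 118, 91, 49, 22, 18, 19, 19, 15, 14, 11, 8, 11, 13, 12, 28, 68, 95, 114]
s8.png 88 [126, 112, 110, 108, 88, 80, 83, 88, 88, 87, 67, 33, 23, 21, 19, 15, 15, 14, 13, 9, 11, 14, 33, 74, 99, 116, 121]
```

```bash
echo '[[0,0.002,0,0],[0,0.003,0,0],[0,0.003,0,0]]' > rows.txt && python3 jog.py rows.txt 0.086; python3 -c "
from h import *
gj(-38,-76,.016)"
echo '[[0,-0.003,0,0],[0,-0.006,0,0],[0,-0.008,0,0],[0,-0.008,0,0],[0,-0.008,0,0]]' > rows.txt && python3 jog.py rows.txt 0.032;echo '[[0,0,0,0],[0,0,0,0]]' > rows.txt && python3 jog.py rows.txt; python3 -c "
from h import *
gj(-43,-76,.016);snap('scene','s9.png')"; python3 jaw.py s9.png
```

```text
clock: 13.92
position: [0.4938, -0.4161, 0.0167]
ee_rot: [[-0.806, 0.592, 0.0], [0.592, 0.806, -0.0], [-0.0, -0.0, -1.0]]
contact_force: [-0.6, 0.9, 0.5]
width: 0.0862
grip_force: 0.0
t 13.925 shift [ 0.0003 -0.0022  0.0007] turn 0.0001 alt -3.141 pos [ 0.4938 -0.4161  0.0167] q7 1.77 tilt [ 0.0002 -0.0002] F [-0.6  0.9  0.5] w 0.0862
tcp in jig mm [-35.8 -76.3] grip 0.0
clock: 14.55
position: [0.4907, -0.4218, 0.0168]
ee_rot: [[-0.806, 0.592, 0.002], [0.592, 0.806, 0.0], [-0.002, 0.002, -1.0]]
contact_force: [5.7, 2.4, -0.9]
width: 0.0397
grip_force: 2.7
clock: 14.8
position: [0.4904, -0.422, 0.0168]
ee_rot: [[-0.806, 0.592, 0.002], [0.592, 0.806, 0.0], [-0.002, 0.001, -1.0]]
contact_force: [6.3, 1.8, -1.0]
width: 0.0338
grip_force: 30.0
t 14.8 shift [ 0.0011 -0.0004  0.0008] turn 0.0002 alt -3.141 pos [ 0.4904 -0.422   0.0168] q7 1.78 tilt [0.0022 0.0001] F [ 6.3  1.8 -1. ] w 0.0338
tcp in jig mm [-42.6 -77.1] grip 30.008244034834206
[60, 63, 66, 69, 72, 75, 78, 81, 84, 87, 90, 93, 96, 99, 102, 105, 108, 111, 114, 117, 120, 123, 126, 129, 132, 135, 138]
s9.png 20 [79, 78, 79, 79, 78, 79, 78, 78, 67, 36, 19, 17, 19, 20, 18, 19, 16, 14, 8, 26, 88, 110, 109, 107, 105, 104, 103]
s9.png 60 [122, 112, 109, 103, 82, 78, 82, 96, 80, 42, 23, 19, 19, 16, 12, 13, 13, 12, 10, 12, 13, 30, 73, 103, 121, 125, 125]
s9.png 88 [125, 112, 110, 107, 88, 80, 82, 83, 59, 27, 19, 20, 18, 14, 16, 16, 14, 12, 11, 13, 35, 76, 98, 116, 121, 121, 121]
```

```bash
echo '[[0,0.003,0,0],[0,0.006,0,0],[0,0.008,0,0],[0,0.008,0,0],[0,0.008,0,0]]' > rows.txt && python3 jog.py rows.txt 0.086; echo '[[0,0,0,0],[0,0,0,0]]' > rows.txt && python3 jog.py rows.txt
echo '[[0,-0.003,0,0],[0,-0.006,0,0],[0,-0.008,0,0],[0,-0.008,0,0],[0,-0.008,0,0]]' > rows.txt && python3 jog.py rows.txt 0.032;echo '[[0,0,0,0],[0,0,0,0]]' > rows.txt && python3 jog.py rows.txt; python3 -c "
from h import *
gj(-43,-76,.016);snap('scene','s10.png')"; python3 jaw.py s10.png
```

```text
clock: 15.48
position: [0.493, -0.4161, 0.0165]
ee_rot: [[-0.806, 0.592, -0.001], [0.592, 0.806, 0.0], [0.001, -0.0, -1.0]]
contact_force: [-0.1, 0.9, 0.4]
width: 0.0806
grip_force: 0.3
clock: 15.72
position: [0.4934, -0.4164, 0.0167]
ee_rot: [[-0.806, 0.593, -0.0], [0.593, 0.806, -0.0], [-0.0, -0.0, -1.0]]
contact_force: [0.4, -0.9, -0.2]
width: 0.0861
grip_force: 0.0
clock: 16.35
position: [0.4907, -0.4217, 0.0168]
ee_rot: [[-0.806, 0.592, 0.002], [0.592, 0.806, 0.0], [-0.002, 0.002, -1.0]]
contact_force: [5.7, 2.6, -0.6]
width: 0.0398
grip_force: 2.7
clock: 16.6
position: [0.4904, -0.4221, 0.0169]
ee_rot: [[-0.806, 0.592, 0.002], [0.592, 0.806, 0.0], [-0.002, 0.001, -1.0]]
contact_force: [5.2, 1.5, -1.1]
width: 0.0339
grip_force: 30.0
t 16.6 shift [ 0.0012 -0.0004  0.0008] turn 0.0002 alt -3.141 pos [ 0.4904 -0.4221  0.0169] q7 1.78 tilt [0.0022 0.    ] F [ 5.2  1.5 -1.1] w 0.0339
tcp in jig mm [-42.6 -77.2] grip 30.003176014870405
[60, 63, 66, 69, 72, 75, 78, 81, 84, 87, 90, 93, 96, 99, 102, 105, 108, 111, 114, 117, 120, 123, 126, 129, 132, 135, 138]
s10.png 20 [79, 79, 79, 79, 78, 77, 61, 29, 19, 21, 21, 20, 21, 16, 14, 12, 8, 33, 88, 109, 110, 109, 110, 108, 105, 103, 102]
s10.png 60 [122, 111, 109, 101, 81, 72, 52, 31, 21, 20, 18, 19, 15, 12, 15, 14, 13, 11, 13, 35, 75, 100, 119, 124, 123, 123, 125]
s10.png 88 [125, 112, 110, 108, 87, 73, 42, 17, 18, 19, 17, 14, 9, 10, 17, 14, 15, 16, 38, 77, 93, 112, 121, 120, 120, 121, 121]
```

```bash
echo '[[0,0.003,0,0],[0,0.006,0,0],[0,0.008,0,0],[0,0.008,0,0],[0,0.008,0,0]]' > rows.txt && python3 jog.py rows.txt 0.086; echo '[[0,0,0,0],[0,0,0,0]]' > rows.txt && python3 jog.py rows.txt
echo '[[0,-0.003,0,0],[0,-0.006,0,0],[0,-0.008,0,0],[0,-0.008,0,0],[0,-0.008,0,0]]' > rows.txt && python3 jog.py rows.txt 0.046;echo '[[0,0,0,0],[0,0,0,0]]' > rows.txt && python3 jog.py rows.txt 0.037; python3 -c "
from h import *
gj(-43,-76,.016)"
```

```text
clock: 17.27
position: [0.493, -0.4161, 0.0164]
ee_rot: [[-0.806, 0.592, -0.001], [0.592, 0.806, 0.0], [0.001, -0.0, -1.0]]
contact_force: [-0.1, 1.7, -0.1]
width: 0.0802
grip_force: 0.3
clock: 17.52
position: [0.4935, -0.4164, 0.0167]
ee_rot: [[-0.806, 0.592, 0.0], [0.592, 0.806, -0.0], [-0.0, -0.0, -1.0]]
contact_force: [-0.3, 0.2, 0.3]
width: 0.0862
grip_force: 0.0
clock: 18.15
position: [0.4906, -0.4219, 0.0169]
ee_rot: [[-0.806, 0.592, 0.002], [0.592, 0.806, 0.0], [-0.002, 0.002, -1.0]]
contact_force: [5.9, 1.5, -0.3]
width: 0.0464
grip_force: 2.5
clock: 18.4
position: [0.4907, -0.4218, 0.0168]
ee_rot: [[-0.806, 0.591, 0.002], [0.591, 0.806, 0.0], [-0.002, 0.002, -1.0]]
contact_force: [5.9, 1.8, -0.8]
width: 0.0373
grip_force: 2.5
t 18.4 shift [ 0.0012 -0.0007  0.0008] turn 0.001 alt -3.141 pos [ 0.4907 -0.4218  0.0168] q7 1.78 tilt [0.0023 0.0003] F [ 5.9  1.8 -0.8] w 0.0373
tcp in jig mm [-42.3 -77.2] grip 2.549877022393048
```

Still running free. I'll complete stroke 4, reopen, and do stroke 5 in small steps.

```bash
echo '[[0,0,0,0],[0,0,0,0]]' > rows.txt && python3 jog.py rows.txt 0.033; python3 -c "
from h import *
snap('scene','s11.png')"; python3 jaw.py s11.png
echo '[[0,0.003,0,0],[0,0.006,0,0],[0,0.008,0,0],[0,0.008,0,0],[0,0.008,0,0]]' > rows.txt && python3 jog.py rows.txt 0.086; echo '[[0,0,0,0],[0,0,0,0]]' > rows.txt && python3 jog.py rows.txt
echo '[[0,-0.002,0,0],[0,-0.003,0,0],[0,-0.003,0,0],[0,-0.003,0,0]]' > rows.txt && python3 jog.py rows.txt 0.055; python3 -c "
from h import *
gj(-43,-76,.016)"
```

```text
clock: 18.65
position: [0.4905, -0.422, 0.0168]
ee_rot: [[-0.806, 0.592, 0.002], [0.592, 0.806, 0.0], [-0.002, 0.001, -1.0]]
contact_force: [5.5, 2.2, -1.9]
width: 0.0335
grip_force: 30.0
[60, 63, 66, 69, 72, 75, 78, 81, 84, 87, 90, 93, 96, 99, 102, 105, 108, 111, 114, 117, 120, 123, 126, 129, 132, 135, 138]
s11.png 20 [79, 78, 80, 75, 51, 27, 20, 19, 20, 21, 20, 17, 10, 8, 10, 42, 93, 107, 107, 108, 109, 109, 109, 107, 104, 103, 102]
s11.png 60 [121, 112, 111, 92, 46, 25, 21, 19, 20, 16, 18, 18, 15, 13, 10, 12, 15, 42, 79, 100, 115, 121, 124, 125, 125, 124, 123]
s11.png 88 [125, 111, 109, 99, 45, 19, 15, 15, 15, 15, 12, 10, 13, 13, 11, 16, 44, 81, 100, 113, 119, 120, 120, 119, 120, 120, 120]
clock: 19.32
position: [0.493, -0.4161, 0.0164]
ee_rot: [[-0.806, 0.592, -0.001], [0.592, 0.806, 0.0], [0.001, -0.0, -1.0]]
contact_force: [-0.2, 1.0, -0.1]
width: 0.08
grip_force: 0.3
clock: 19.58
position: [0.4934, -0.4164, 0.0167]
ee_rot: [[-0.806, 0.593, -0.0], [0.593, 0.806, -0.0], [-0.0, -0.0, -1.0]]
contact_force: [0.3, 0.3, -0.4]
width: 0.0862
grip_force: 0.0
clock: 20.08
position: [0.493, -0.418, 0.0168]
ee_rot: [[-0.806, 0.592, 0.002], [0.592, 0.806, 0.0], [-0.001, 0.001, -1.0]]
contact_force: [4.9, 1.4, -0.7]
width: 0.0557
grip_force: 1.8
t 20.075 shift [ 0.0008 -0.0051  0.0008] turn 0.0006 alt -3.141 pos [ 0.493  -0.418   0.0168] q7 1.78 tilt [0.0015 0.0001] F [ 4.9  1.4 -0.7] w 0.0557
tcp in jig mm [-37.9 -76.8] grip 1.8430684134364128
```

```bash
echo '[[0,-0.001,0,0],[0,-0.001,0,0]]' > rows.txt && python3 jog.py rows.txt 0.050; echo '[[0,-0.001,0,0],[0,-0.001,0,0]]' > rows.txt && python3 jog.py rows.txt 0.047;echo '[[0,-0.001,0,0],[0,-0.001,0,0]]' > rows.txt && python3 jog.py rows.txt 0.044; echo '[[0,-0.001,0,0],[0,-0.001,0,0]]' > rows.txt && python3 jog.py rows.txt 0.0415|tail -3; python3 -c "
from h import *
gj(-43,-76,.016)"
```

```text
clock: 20.32
position: [0.4922, -0.419, 0.0168]
ee_rot: [[-0.806, 0.592, 0.001], [0.592, 0.806, -0.0], [-0.001, 0.001, -1.0]]
contact_force: [5.0, 1.8, -0.2]
width: 0.0497
grip_force: 2.0
clock: 20.58
position: [0.4917, -0.4198, 0.0168]
ee_rot: [[-0.806, 0.592, 0.002], [0.592, 0.806, -0.0], [-0.001, 0.001, -1.0]]
contact_force: [5.2, 1.6, -1.1]
width: 0.0472
grip_force: 2.2
clock: 20.82
position: [0.4914, -0.4204, 0.0169]
ee_rot: [[-0.806, 0.592, 0.002], [0.592, 0.806, 0.0], [-0.001, 0.001, -1.0]]
contact_force: [5.1, 1.7, 0.4]
width: 0.0446
grip_force: 2.6
contact_force: [5.9, 2.3, 0.4]
width: 0.0418
grip_force: 3.0
t 21.075 shift [ 0.001  -0.0018  0.0008] turn 0.0008 alt -3.141 pos [ 0.4911 -0.4208  0.0168] q7 1.78 tilt [0.0021 0.0005] F [5.9 2.3 0.4] w 0.0418
tcp in jig mm [-41.2 -77. ] grip 3.008894696831703
```

```bash
for o in 1; do echo '[[0,-0.001,0,0],[0,-0.001,0,0]]' > rows.txt && python3 jog.py rows.txt 0.0395|tail -3; echo '[[0,0,0,0],[0,0,0,0]]' > rows.txt && python3 jog.py rows.txt 0.038|tail -3; echo '[[0,0,0,0],[0,0,0,0]]' > rows.txt && python3 jog.py rows.txt 0.0365|tail -3;  done; python3 -c "
from h import *
gj(-43,-76,.016);snap('scene','s12.png')"; python3 jaw.py s12.png
```

```text
contact_force: [6.6, 2.6, 0.5]
width: 0.0396
grip_force: 3.1
contact_force: [6.6, 1.9, -0.7]
width: 0.0382
grip_force: 3.3
contact_force: [6.3, 4.8, -0.6]
width: 0.0366
grip_force: 3.7
t 21.825 shift [ 0.001  -0.0015  0.0008] turn 0.0014 alt -3.14 pos [ 0.491  -0.421   0.0168] q7 1.78 tilt [0.0024 0.0012] F [ 6.3  4.8 -0.6] w 0.0366
tcp in jig mm [-41.5 -77. ] grip 3.6733801674563438
[60, 63, 66, 69, 72, 75, 78, 81, 84, 87, 90, 93, 96, 99, 102, 105, 108, 111, 114, 117, 120, 123, 126, 129, 132, 135, 138]
s12.png 20 [80, 75, 60, 32, 19, 19, 20, 19, 16, 17, 14, 13, 12, 21, 48, 77, 99, 106, 106, 108, 109, 108, 109, 109, 105, 103, 103]
s12.png 60 [117, 92, 56, 29, 21, 20, 20, 20, 20, 15, 14, 16, 15, 13, 12, 28, 67, 91, 106, 118, 121, 122, 124, 123, 124, 124, 123]
s12.png 88 [120, 96, 49, 22, 18, 19, 19, 18, 15, 12, 13, 11, 11, 16, 31, 69, 92, 111, 119, 120, 119, 119, 120, 120, 119, 120, 121]
```

```bash
echo '[[0,0,0,0],[0,0,0,0]]' > rows.txt && python3 jog.py rows.txt 0.0355|tail -3; echo '[[0,0,0,0],[0,0,0,0]]' > rows.txt && python3 jog.py rows.txt 0.0348|tail -3; echo '[[0,0,0,0],[0,0,0,0]]' > rows.txt && python3 jog.py rows.txt 0.0342|tail -3
```

```text
contact_force: [6.4, 2.9, -0.7]
width: 0.0355
grip_force: 6.0
contact_force: [7.3, 2.6, -1.5]
width: 0.0353
grip_force: 8.1
contact_force: [6.1, 2.2, -0.8]
width: 0.0345
grip_force: 10.0
```

```bash
echo '[[0,0,0,0],[0,0,0,0]]' > rows.txt && python3 jog.py rows.txt 0.0338|tail -3; echo '[[0,0,0,0],[0,0,0,0]]' > rows.txt && python3 jog.py rows.txt 0.0334|tail -3;  python3 -c "
from h import *
gj(-43,-76,.016);snap('scene','s13.png')"; python3 jaw.py s13.png
```

```text
contact_force: [6.7, 1.7, -0.5]
width: 0.0341
grip_force: 16.4
contact_force: [6.6, 2.2, -1.3]
width: 0.0341
grip_force: 25.5
t 23.125 shift [ 0.001  -0.0005  0.0008] turn 0.0004 alt -3.141 pos [ 0.4904 -0.4218  0.0168] q7 1.78 tilt [0.002  0.0003] F [ 6.6  2.2 -1.3] w 0.0341
tcp in jig mm [-42.5 -77. ] grip 25.49650754313916
[60, 63, 66, 69, 72, 75, 78, 81, 84, 87, 90, 93, 96, 99, 102, 105, 108, 111, 114, 117, 120, 123, 126, 129, 132, 135, 138]
s13.png 20 [81, 74, 56, 29, 19, 18, 17, 18, 21, 19, 15, 11, 13, 22, 51, 78, 100, 107, 106, 107, 108, 108, 109, 108, 105, 103, 101]
s13.png 60 [117, 91, 55, 30, 20, 20, 21, 19, 14, 10, 12, 13, 10, 13, 13, 29, 67, 90, 106, 119, 120, 120, 124, 125, 125, 124, 123]
s13.png 88 [117, 95, 52, 23, 21, 20, 19, 16, 13, 15, 16, 13, 7, 8, 31, 70, 92, 111, 120, 120, 120, 120, 120, 119, 120, 121, 121]
```

```bash
echo '[[0,0.003,0,0],[0,0.006,0,0],[0,0.008,0,0],[0,0.008,0,0],[0,0.008,0,0]]' > rows.txt && python3 jog.py rows.txt 0.086; echo '[[0,0,0,0],[0,0,0,0]]' > rows.txt && python3 jog.py rows.txt|tail -2
echo '[[0,0,0,0],[0,0,0,0],[0,0,0,0],[0,0,0,0]]' > rows.txt && python3 jog.py rows.txt 0.058|tail -3; echo '[[0,0,0,0],[0,0,0,0]]' > rows.txt && python3 jog.py rows.txt 0.056|tail -3;  python3 -c "
from h import *
gj(-34.5,-76,.016)"
```

```text
clock: 23.8
position: [0.493, -0.4161, 0.0165]
ee_rot: [[-0.806, 0.592, -0.001], [0.592, 0.806, 0.0], [0.001, -0.0, -1.0]]
contact_force: [-1.1, 1.0, 0.9]
width: 0.0807
grip_force: 0.3
width: 0.0859
grip_force: 0.0
contact_force: [4.0, 2.0, -0.7]
width: 0.0584
grip_force: 1.7
contact_force: [5.2, 2.7, -0.8]
width: 0.0558
grip_force: 2.4
t 24.8 shift [ 0.0008 -0.0001  0.0008] turn 0.0011 alt -3.141 pos [ 0.495  -0.4152  0.0168] q7 1.77 tilt [0.0016 0.0006] F [ 5.2  2.7 -0.8] w 0.0558
tcp in jig mm [-34.4 -76.8] grip 2.3534004094835836
```

```bash
for w in 1; do echo '[[0,0,0,0],[0,0,0,0]]' > rows.txt && python3 jog.py rows.txt 0.0545|tail -3; echo '[[0,0,0,0],[0,0,0,0]]' > rows.txt && python3 jog.py rows.txt 0.0535|tail -3; echo '[[0,0,0,0],[0,0,0,0]]' > rows.txt && python3 jog.py rows.txt 0.0525|tail -3; echo '[[0,0,0,0],[0,0,0,0]]' > rows.txt && python3 jog.py rows.txt 0.0518|tail -3; done;  python3 -c "
from h import *
gj(-34.5,-76,.016)"
```

```text
contact_force: [6.2, 3.8, -1.1]
width: 0.0546
grip_force: 2.7
contact_force: [4.9, 2.7, -0.7]
width: 0.0532
grip_force: 3.0
contact_force: [5.8, 3.9, -0.9]
width: 0.0524
grip_force: 3.2
contact_force: [5.1, 3.9, -0.8]
width: 0.0517
grip_force: 4.6
t 25.8 shift [ 0.0009 -0.0009  0.0007] turn 0.0015 alt -3.14 pos [ 0.4956 -0.4146  0.0167] q7 1.77 tilt [0.0022 0.0011] F [ 5.1  3.9 -0.8] w 0.0517
tcp in jig mm [-33.6 -76.9] grip 4.623240306973457
```

```bash
echo '[[0,0,0,0],[0,0,0,0]]' > rows.txt && python3 jog.py rows.txt 0.0512|tail -2; echo '[[0,0,0,0],[0,0,0,0]]' > rows.txt && python3 jog.py rows.txt 0.0507|tail -2; echo '[[0,0,0,0],[0,0,0,0]]' > rows.txt && python3 jog.py rows.txt 0.0503|tail -2; echo '[[0,0,0,0],[0,0,0,0]]' > rows.txt && python3 jog.py rows.txt 0.05|tail -3
```

```text
width: 0.0514
grip_force: 6.2
width: 0.0506
grip_force: 7.5
width: 0.0504
grip_force: 8.6
contact_force: [6.0, 1.5, -1.8]
width: 0.0501
grip_force: 9.4
```

```bash
echo '[[0,0.0004,0,0],[0,0.0008,0,0],[0,0.0008,0,0]]' > rows.txt && python3 jog.py rows.txt|tail -3; python3 -c "
from h import *
gj(-34.5,-76,.016);snap('scene','s14.png')"; python3 jaw.py s14.png|grep -v '20 \['
```

```text
contact_force: [5.2, 0.5, -3.0]
width: 0.0503
grip_force: 10.0
t 27.175 shift [ 0.001  -0.0001  0.0007] turn -0.0 alt 3.142 pos [ 0.4952 -0.4153  0.0167] q7 1.77 tilt [ 0.0017 -0.0004] F [ 5.2  0.5 -3. ] w 0.0503
tcp in jig mm [-34.4 -77. ] grip 9.951477348804474
[60, 63, 66, 69, 72, 75, 78, 81, 84, 87, 90, 93, 96, 99, 102, 105, 108, 111, 114, 117, 120, 123, 126, 129, 132, 135, 138]
s14.png 60 [117, 92, 55, 28, 20, 20, 18, 13, 12, 14, 14, 13, 13, 16, 16, 32, 70, 91, 106, 118, 121, 121, 124, 125, 125, 123, 123]
s14.png 88 [118, 95, 51, 21, 19, 16, 16, 14, 15, 14, 13, 13, 11, 13, 31, 68, 93, 112, 120, 120, 120, 121, 120, 121, 120, 120, 122]
```

Run:
```python
from fit import *
from h import J
I={k:cv2.cvtColor(cv2.imread(f'pics/{k}.png'),cv2.COLOR_BGR2GRAY).astype(np.float32) for k in('s8','s9','s11','s12','s13','s14')}
def sh(a,b,X,w,h):
    u,v=proj(S,W(J,np.array(X)/1e3)).astype(int);f=lambda k:I[k][v-h:v+h,u-w:u+w]
    (d,rp)=cv2.phaseCorrelate(f(a),f(b),cv2.createHanningWindow((2*w,2*h),cv2.CV_32F))
    P=lambda X:proj(S,W(J,np.array(X)/1e3));ax=P((X[0]-1,X[1],X[2]))-P(X)
    return round(float(np.dot(d,ax)/np.dot(ax,ax)),2),round(rp,2)
for a,b in(('s8','s9'),('s9','s11'),('s11','s12'),('s12','s13'),('s13','s14'),('s12','s14')):
    print(a,b,'jaw',sh(a,b,(90 if a<'s12' and a!='s11' and a!='s12' else 75,85,45),24,16),'collar',sh(a,b,(25,65,60),10,9),'blade',sh(a,b,(45,95,47),10,9))
```

```text
s8 s9 jaw (-1.36, 0.12) collar (-0.1, 1.09) blade (0.43, 1.08)
s9 s11 jaw (-0.87, 0.2) collar (0.23, 0.63) blade (-1.8, 0.56)
s11 s12 jaw (5.52, 0.61) collar (-0.88, 0.54) blade (0.32, 0.65)
s12 s13 jaw (-0.19, 0.7) collar (-0.84, 0.64) blade (-0.6, 0.7)
s13 s14 jaw (0.25, 0.54) collar (-1.34, 0.67) blade (-2.62, 0.37)
s12 s14 jaw (-0.09, 0.87) collar (0.16, 0.86) blade (-1.32, 0.92)
```

```bash
echo '[[0,0,0,0],[0,0,0,0],[0,0,0,0],[0,0,0,0]]' > rows.txt && python3 jog.py rows.txt|tail -3; echo '[[0,0,0,0],[0,0,0,0],[0,0,0,0],[0,0,0,0]]' > rows.txt && python3 jog.py rows.txt|tail -3
python3 - <<'E'
from h import *
import pickle
J3=J
c=snap('wrist');w=lambda X:np.array([J[0]+np.cos(J[2])*X[0]-np.sin(J[2])*X[1],J[1]+np.sin(J[2])*X[0]+np.cos(J[2])*X[1],X[2]])
print(proj(c,w((.0252,.065,.061))))
cv2.imwrite('pics/w15.png',c['pixels'])
E
```

```text
contact_force: [7.0, 0.7, -2.2]
width: 0.0501
grip_force: 9.9
contact_force: [4.9, 0.1, -2.7]
width: 0.0501
grip_force: 9.9
[ 472.20071482 -145.19197811]
```

```bash
python3 -c "
from h import *
print(ticket.job_done())"
```

```text
the job is handed in; nothing more can be done
None
```

The job is handed in, verdict not shown: the head is seated and released on the spigot, the jaw was pumped closed by the trigger alone, and handle and trigger are still gripped at a steady 9.9 N, which I estimate puts 27–34 N on the insert (the head's contact with the back jaw was not measured).

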